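Lock the adjusting screw with its jam nut

TASK

Lock the adjusting screw of the bench stop: lay the long plain steel holding bar down into the slot of the screw's head and the matching slot of the post behind it, so that the screw cannot turn. Then swing the crank on the locknut clockwise (seen from above) until the nut comes up tight, some 60 to 70 degrees, without letting the screw turn along with it, and leave the bar lying in the slots.

Things in the scene. Friction and masses are not known exactly. Their poses are not given: they have to be found in the camera images.
- bar_mid (a point): Centre of the holding bar (half-way along and up): a plain dark steel bar 150 long, 14 wide, 22 mm high, a small dark hole through its flanks near each end, 0.2 to 0.42 kg, loose on the table, 14 mm side down; ends alike. x runs along the bar, z up. Two pale grey bars near it, 90 x 18 x 17 mm, are workpieces that do not fit the slots.
- adjuster: Bench stop, fixed: grey base with upright screw and post. Origin on the table at the screw's axis, x towards the post, z up (mm). Slots along x in the screw's head (x -20 to 20) and post (75 to 97): floor z 82, 18 wide up to z 92, flaring to 34 at the open top, z 106. Seated bar: centre at 47, 0, 93. Finger room between at x 32 to 75, below it nothing over z 58.
- screw (a joint): Angle of the screw in the bench stop, rad; 0 = head slot in line with the post's slot, growing clockwise from above; starts within 0.05 of 0. It turns easily (0.04 N m) and is dragged along by the nut unless the bar holds it; the seated bar leaves it about 0.15 rad of play.
- locknut (a joint): Angle of the locknut relative to the screw, rad, growing clockwise from above; starts at 0 to 0.15, comes up tight on a hard stop at 1.1. It rubs on the screw with 0.22 N m (2 N at the crank's grip) and stays where it is left.
- crank_grip (a point): Middle (z 80 mm) of the crank's grip: an upright round steel pin, 18 mm across, z 56 to 105 mm, at the end of the dark flat spanner (z 46 to 56) on the locknut, 115 mm from the screw's axis. Its direction from the axis in the adjuster's frame: -115 degrees (counterclockwise from x) minus the screw and locknut angles. It goes round that axis on a level circle.
Mind the look-alikes: they are no part of the job. Of the things that look like the part that bears bar_mid, the larger one is meant.

How it is judged:
On the way:
1. the holding bar lies in both slots before the locknut is turned (z of bar_mid in the frame of adjuster between 0.088 and 0.097 m and x of bar_mid in the frame of adjuster between 0.027 and 0.067 m and y of bar_mid in the frame of adjuster between -0.01 and 0.01 m and angle between the x axis of bar_mid and the x axis of adjuster, either way round below 0.17 rad and value of joint locknut below 0.3 rad), for 0.2 s.
At the end, for the whole second after the job is handed in: Locknut within 14 degrees of its tight stop (joint over 0.85), screw within 0.3 rad of zero, and the bar down in both slots: centre within 20 mm of x = 47 mm and 10 mm of y = 0 in the adjuster's frame, z = 88 to 97 mm, in line within 0.17 rad (value of joint locknut above 0.85 rad and value of joint screw between -0.3 and 0.3 rad and z of bar_mid in the frame of adjuster between 0.088 and 0.097 m and x of bar_mid in the frame of adjuster between 0.027 and 0.067 m and y of bar_mid in the frame of adjuster between -0.01 and 0.01 m and angle between the x axis of bar_mid and the x axis of adjuster, either way round below 0.17 rad); the robot touches nothing.
It fails at once if the screw turns more than 0.3 rad away from zero (it was dragged along with the nut) (value of joint screw above 0.3 rad or value of joint screw below -0.3 rad).
It also fails if it takes over 58 s, if anything falls off the work surface, if the arm or the gripper's body presses on something with over 40 N, if the wrist force passes 120 N, or if a joint passes its speed limit or range.

ROBOT

A 7-joint arm with a two-finger parallel gripper is mounted at the origin on a cart in front of the work surface, level with it; the furniture and walls round the work are solid. World frame = base frame: x ahead of the robot, y to its left, z up, the work surface at z = 0. Lengths are in m, angles in rad, forces in N, time in s.
With the tool pointing down it reaches from about 0.4 to 0.85 m from the base axis. Payload 10.4 kg.
Tool frame: the origin (TCP) lies midway between the tips of the shut fingers; the grasp point (between the pads) lies 19 mm behind it; z points along the fingers, y is the line along which they close (so a half turn about z gives the same grasp; the last joint's range is limited). The gripper opens to 87 mm and grips with 3 to 60 N. Pads are 19 mm wide; open, the fingers measure 117 mm over their backs; the gripper's body (75 mm by 190 mm) begins 51 mm behind the grasp point.
Start: joints at [1.153, 0.332, -0.065, 1.46, 0.022, 1.35, -0.088], TCP at [0.24, -0.577, 0.223] pointing down, gripper open.
Joint ranges: [-2.6, 2.6], [-0.5, 2.12], [-1.47, 1.34], [0.16, 2.42], [-1.27, 4.41], [0.06, 2.06], [-2.6, 2.6]. Speed limits (rad/s): [2.22, 2.22, 2.79, 2.79, 3.14, 3.14, 3.14].

INTERFACE

Orientations are given as a unit quaternion [x, y, z, w].
In Python, from bench import sensors, eyes, order gives the robot as it stands.
- The arm moves only by the tool arm_command, never from a script. Its argument "steps" is a list of rows, each an object with "rot": the turn, a rotation vector about the world's x, y, z in degrees, a list of three; "slide": the shift along the world's x, y, z in m, a list of three; "grip": the opening, from 0 (shut) to 1 (fully open). A call has exactly 8 rows; each row shifts and turns the commanded pose from where the row before left it; what a row does not reach is not made up. A row lasts 1/8 s, in which the tool goes at most 62.5 mm and 10.7 degrees, less where a joint would pass 70% of its speed; a pose out of reach is approached as far as the arm can. A call with a gripper value outside its range is refused whole. The fingers move at their own pace and stop on an object; "newtons" is the grip in N (left out, the last holds). Time passes only in rows, so rows that do not move let the fingers close, or fill a call up. It gives the time, the measured TCP pose, the force, the opening and the grip force at its end, in the units of the state.
- sensors.read_state(): the state, without advancing time (a new reading comes with each control period).
- eyes.camera(name): name is "scene" or "top" or "wrist"; returns a dict with "pixels" (480x640x3 uint8, red, green, blue), "intrinsics" (3x3 intrinsics, pixels), "k1" (the pictures are not rectified: a ray, as slopes to the right and down, at radius r is drawn at 1 + k1 r^2 times it, then the intrinsics apply), "pose" (4x4, takes a point from camera to world coordinates). Camera axes: x right, y down, z forward; pixel columns grow to the right and rows downward; lengths in m; the calibration is good to about 2 mm. A picture is of the moment at which its call begins. There is no depth.
- order.close_job(): hands the job in; it is judged then, once.
Trained networks look in a picture, given as the dict that the camera call returned (one of the last four; its "shot" number tells which), for a name from the list of things; names that differ only in an ending like _2 or _b are one class to them, and where a whole thing is asked for, a point or a joint stands for the part that bears it (a point fixed in the world has none). Each returns a list of dicts, best first, with "conf" (0 to 1); they miss things now and then, are a little off and sometimes report something else, mostly with a low value. They report only what shows in the picture. A call takes as long as a camera call. They do not tell look-alikes from the thing itself.
- eyes.look_for(name, picture): "bbox" ([left, top, right, bottom] in pixels, round what is visible of it).
The state is a dict: "time": time; "joint_positions": joint angles; "joint_vel": joint speeds; "joint_torque": joint torques, N m; "ee_pos": TCP position; "eef_rot": TCP orientation; "ft_force": force on the tool from outside, world axes, zero at the start; "torque": the same for the moment, N m; "width": finger opening in m; "grip_force": force on a finger pad.
Only numpy, scipy, OpenCV 4.12 (cv2) and the standard library are available. Lean on these libraries where they do the work, as an engineer would, in place of code of your own. Each camera call takes 0.05 s, during which the arm holds its last target. There are 200 camera calls.

## Working session

There is one attempt and no reset: what is moved stays moved. The work goes in short steps, Python scripts to look and compute and a tool call to move; the robot and the scene stay as the last step left them, time stands still between calls to the robot, and variables do not carry over. Pictures are saved under pics/ and viewed, at most 10 in all, crops included, and the job is handed in when it is done.

Besides the shell and the picture viewer there is one more tool, called after "Emit:" as name(argument=value, ...), one argument or row to a line, values as JSON. arm_command: Moves the arm, as the interface text tells. Its arguments: {"type":"object","properties":{"steps":{"type":"array","items":{"type":"object","properties":{"rot":{"type":"array","items":{"type":"number"}},"slide":{"type":"array","items":{"type":"number"}},"grip":{"type":"number"}}}},"newtons":{"type":"number"}},"required":["steps"]}

```bash
mkdir -p pics; cat > h.py <<'E'
import numpy as np, cv2
from bench import sensors, eyes, order
def shoot(name,f=None):
    p=eyes.camera(name)
    if f: cv2.imwrite('pics/'+f,p['pixels'][:,:,::-1])
    return p
def ray(p,u,v):
    K=np.array(p['intrinsics']);d=np.array([(u-K[0,2])/K[0,0],(v-K[1,2])/K[1,1]]);s=d.copy()
    for _ in range(20): s=d/(1+p['k1']*(s@s))
    T=np.array(p['pose']);r=T[:3,:3]@np.array([*s,1]);return T[:3,3],r
def onz(p,u,v,z):
    o,r=ray(p,u,v);return o+r*(z-o[2])/r[2]
def proj(p,X):
    T=np.array(p['pose']);K=np.array(p['intrinsics']);c=T[:3,:3].T@(np.array(X)-T[:3,3]);s=c[:2]/c[2];s=s*(1+p['k1']*(s@s))
    return K[0,0]*s[0]+K[0,2],K[1,1]*s[1]+K[1,2]
def tri(*ob):
    A=np.zeros((3,3));b=np.zeros(3)
    for p,u,v in ob:
        o,r=ray(p,u,v);r=r/np.linalg.norm(r);M=np.eye(3)-np.outer(r,r);A+=M;b+=M@o
    return np.linalg.solve(A,b)
E
python3 - <<'E'
from h import *
s=sensors.read_state();print(s['time'],s['ee_pos'],s['eef_rot'],s['width'])
for n in ['scene','top','wrist']:
    p=shoot(n,n+'0.png');print(n,np.round(p['pose'],3).tolist(),p['intrinsics'],p['k1'])
    for o in ['bar_mid','adjuster','crank_grip','screw']:
        print(o,[(np.round(d['bbox']).tolist(),round(d['conf'],2)) for d in eyes.look_for(o,p)])
a=cv2.imread('pics/scene0.png');b=cv2.imread('pics/top0.png')
E
```

```text
0.0 [ 0.24018992 -0.57657334  0.22173599] [ 9.80581837e-01  1.96108955e-01 -1.96064012e-04 -7.06976973e-04] 0.0870576135270219
scene [[0.878, -0.359, 0.316, 0.211], [-0.479, -0.657, 0.582, -0.759], [-0.001, -0.662, -0.749, 1.021], [0.0, 0.0, 0.0, 1.0]] [[615.95079014   0.         325.05361297]
 [  0.         615.95079014 241.59788203]
 [  0.           0.           1.        ]] -0.05434752087670508
bar_mid [([465.0, 328.0, 481.0, 380.0], 0.86), ([291.0, 353.0, 371.0, 391.0], 0.61), ([218.0, 185.0, 254.0, 229.0], 0.2)]
adjuster [([215.0, 156.0, 297.0, 226.0], 0.68)]
crank_grip [([214.0, 183.0, 258.0, 227.0], 0.73)]
screw [([217.0, 159.0, 256.0, 226.0], 0.63)]
top [[0.051, -0.979, 0.199, 0.339], [-0.999, -0.049, 0.014, -0.04], [-0.004, -0.2, -0.98, 1.329], [0.0, 0.0, 0.0, 1.0]] [[599.03609318   0.         318.53238505]
 [  0.         599.03609318 238.70367704]
 [  0.           0.           1.        ]] -0.12074810367849427
bar_mid [([418.0, 263.0, 436.0, 331.0], 0.83), ([444.0, 172.0, 490.0, 200.0], 0.51)]
adjuster [([178.0, 210.0, 242.0, 308.0], 0.84)]
crank_grip [([209.0, 266.0, 241.0, 302.0], 0.78)]
screw [([183.0, 241.0, 241.0, 307.0], 0.7)]
wrist [[0.385, -0.883, -0.269, 0.315], [-0.923, -0.367, -0.114, -0.546], [0.002, 0.293, -0.956, 0.386], [0.0, 0.0, 0.0, 1.0]] [[402.31328886   0.         320.4878307 ]
 [  0.         402.31328886 236.00579472]
 [  0.           0.           1.        ]] 0.014971881664739289
bar_mid []
adjuster []
crank_grip []
screw []
```

View pics/scene0.png

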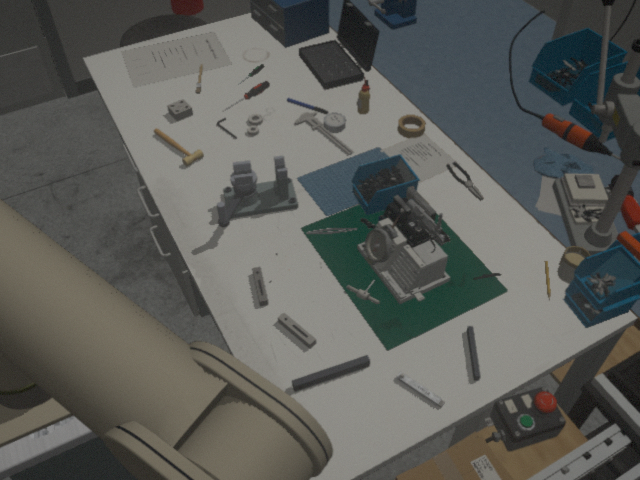

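View pics/top0.png

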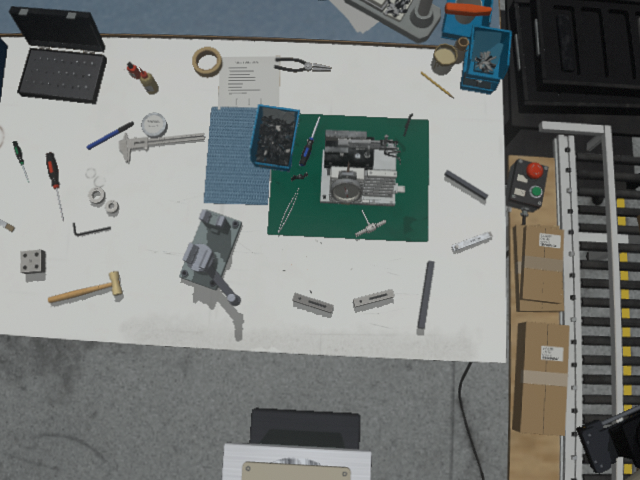

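The scene picture shows the dark long bar at scene (331,373) / top (425,297). Things it could be mistaken for:
- The shorter dark bar at scene (472,353) / top (466,186).
- Pale workpieces at scene (297,330), (260,286) and (418,390) / top (313,302), (373,299) and (472,241).

The description asks for the larger dark one, at top (425,297). The bench stop is at top (212,260), with its crank towards (235,300).

```bash
python3 - <<'E'
from h import *
T=shoot('top');S=shoot('scene')
def crop(p,x,y,w,h): return cv2.resize(p['pixels'][y:y+h,x:x+w,::-1],(400,300),interpolation=cv2.INTER_CUBIC)
cv2.imwrite('pics/m1.png',np.vstack([np.hstack([crop(T,160,200,120,90),crop(T,160,250,120,90)]),np.hstack([crop(S,195,150,120,90),crop(T,400,160,240,180)])]))
def seg(p,x0,y0,x1,y1):
    g=p['pixels'][y0:y1,x0:x1].max(2);m=(g<95).astype(np.uint8)
    n,l,st,c=cv2.connectedComponentsWithStats(m);i=1+np.argmax(st[1:,4]);ys,xs=np.where(l==i)
    r=cv2.minAreaRect(np.c_[xs+x0,ys+y0].astype(np.float32));return r
for p,b in [(T,(405,250,450,345)),(S,(280,345,385,400)),(T,(435,160,500,210))]:
    r=seg(p,*b);q=cv2.boxPoints(r)
    if np.linalg.norm(q[0]-q[1])<np.linalg.norm(q[1]-q[2]): q=np.roll(q,1,0)
    # long edges q0-q1, q2-q3
    e1=(q[1]+q[2])/2;e2=(q[3]+q[0])/2
    A,B=onz(p,*e1,.015),onz(p,*e2,.015);print(r,A.round(3),B.round(3),np.linalg.norm(A-B),((A+B)/2).round(4),np.degrees(np.arctan2(*(A-B)[1::-1])))
E
```

```text
((425.4103698730469, 294.8323974609375), (6.690515518188477, 67.20928955078125), 8.746162414550781) [ 0.567 -0.273  0.015] [ 0.419 -0.253  0.015] 0.14950648739231934 [ 0.4928 -0.263   0.015 ] -7.6398620092912335
((327.6856689453125, 374.57269287109375), (12.60079288482666, 88.25371551513672), 71.27420806884766) [ 0.567 -0.276  0.015] [ 0.404 -0.254  0.015] 0.16439399174379504 [ 0.4856 -0.2653  0.015 ] -7.749064967950186
((465.3813781738281, 184.8826141357422), (47.16923522949219, 5.755397796630859), 31.701427459716797) [ 0.777 -0.305  0.015] [ 0.722 -0.398  0.015] 0.107812159872916 [ 0.7495 -0.3515  0.015 ] 59.77938718964139
```

View pics/m1.png

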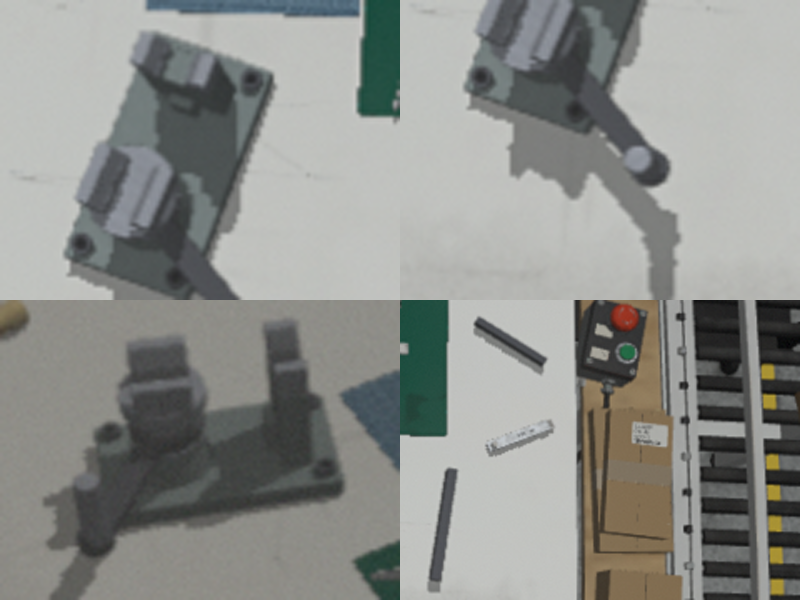

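The montage confirms the long bar (lower left in the fourth crop) is larger than the other dark one. The head slot is at about top (197,257), the post slot at top (213,217), and the pin top at top (231,298).

```bash
python3 - <<'E'
from h import *
T=shoot('top');S=shoot('scene')
h=tri((T,197.5,256.5),(S,243,170));p=tri((T,213.4,217),(S,281,164));c=tri((T,231.4,298),(S,221,203))
print(h,p,c)
h=onz(T,197.5,256.5,.106);p=onz(T,213.4,217,.106);c=onz(T,231.4,298,.105);print(h,p,c)
d=p-h;print(np.hypot(*d[:2]),np.degrees(np.arctan2(d[1],d[0])),np.hypot(*(c-h)[:2]),np.degrees(np.arctan2(*(c-h)[1::-1])))
E
```

```text
[0.53890661 0.22775415 0.10425642] [0.62216546 0.20133636 0.10774516] [0.45546458 0.14913237 0.10984508]
[0.53767926 0.22756249 0.106     ] [0.6236279  0.20146055 0.106     ] [0.45526794 0.15001396 0.105     ]
0.08982472339336782 -16.893132246452502 0.11316094564139122 -136.7412575325078
```

Emit:
arm_command(
  steps=[
    {"slide": [0.032,0.04,-0.005],"rot": [0,0,-4.3],"grip": 0.6},
    {"slide": [0.036,0.045,-0.008],"rot": [0,0,-4.3],"grip": 0.6},
    {"slide": [0.036,0.045,-0.008],"rot": [0,0,-4.3],"grip": 0.6},
    {"slide": [0.036,0.045,-0.008],"rot": [0,0,-4.3],"grip": 0.6},
    {"slide": [0.036,0.045,-0.008],"rot": [0,0,-4.3],"grip": 0.6},
    {"slide": [0.036,0.045,-0.008],"rot": [0,0,-4.3],"grip": 0.6},
    {"slide": [0.036,0.045,-0.008],"rot": [0,0,-4.4],"grip": 0.6},
    {"slide": [0,0,0],"rot": [0,0,0],"grip": 0.6},
  ],
)

```text
time: 1.95
ee_pos: [0.4911, -0.2617, 0.1691]
eef_rot: [0.998, -0.062, 0.0, -0.001]
ft_force: [-0.8, -0.7, -0.4]
width: 0.0523
grip_force: 0.0
```

```bash
cat > w.py <<'E'
from h import *
s=sensors.read_state();print(s['time'],s['ee_pos'].round(4),s['eef_rot'].round(3),np.round(s['joint_positions'],2),s['width'],np.round(s['ft_force'],1))
E
python3 - <<'E'
from w import *
p=shoot('wrist','w1.png');print(np.round(p['pose'],3).tolist())
print([(d['bbox'],d['conf']) for d in eyes.look_for('bar_mid',p)])
print(proj(p,[.493,-.263,.015]))
E
```

```text
1.95 [ 0.4911 -0.2617  0.1691] [ 0.998 -0.062  0.    -0.001] [ 0.64  0.23 -0.27  1.7   0.06  1.21 -1.34] 0.052302938169887306 [-0.8 -0.7 -0.4]
[[-0.125, -0.949, -0.289, 0.571], [-0.992, 0.119, 0.037, -0.272], [-0.0, 0.292, -0.957, 0.332], [0.0, 0.0, 0.0, 1.0]]
[([314.2, 117.2, 335.4, 305.1], 0.55)]
(np.float64(321.68197821099153), np.float64(214.26344008727366))
```

View pics/w1.png

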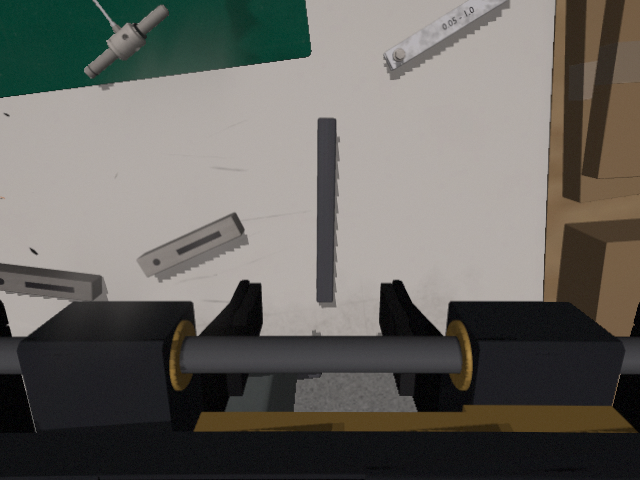

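The bar's full length shows from (327,118) to (326,303), alone between the fingers' line. It is well centred.

```bash
python3 - <<'E'
from h import *
p=shoot('wrist')
im=p['pixels'][105:315,295:350].max(2);m=(im<90).astype(np.uint8)
n,l,st,c=cv2.connectedComponentsWithStats(m);i=1+np.argmax(st[1:,4]);ys,xs=np.where(l==i);r=cv2.minAreaRect(np.c_[xs+295,ys+105].astype(np.float32));print(r,st[i])
for z in(.022,.012):
  A,B=[onz(p,u,v,z) for u,v in((327.3,118),(325.3,302.5))]
  print(A,B,(A+B)/2,np.linalg.norm(A-B),np.degrees(np.arctan2(*(A-B)[1::-1])))
for s in [p['pixels'][v,300:350].max(1) for v in (140,280)]: print(s)
E
```

```text
((318.0, 207.5), (183.0, 18.0), 90.0) [  14   11   19  184 3287]
[ 0.56399687 -0.28213748  0.022     ] [ 0.41500447 -0.26160956  0.022     ] [ 0.48950067 -0.27187352  0.022     ] 0.15039990088569938 -7.844725840091996
[ 0.56386058 -0.28230575  0.012     ] [ 0.4100717  -0.26111698  0.012     ] [ 0.48696614 -0.27171136  0.012     ] 0.15524169132581422 -7.844725840091996
[178 178 178 177 177 176 179 178 176  82  63  69  67  69  69  68  69  68
  69  68  65  65  65  65  62  63  58  53 112 110 155 177 178 177 177 177
 178 178 178 180 178 178 177 178 178 178 179 177 179 178]
[177 179 179 178 178 178 178 177 178 140  61  65  66  65  66  66  66  65
  65  66  66  65  66  68  69  59  50 111 111 177 179 176 175 175 176 176
 174 174 177 175 178 177 177 178 178 178 176 178 179 178]
```

```bash
python3 - <<'E'
from h import *
p=shoot('wrist')
A,B=[onz(p,u,v,.022) for u,v in((318.3,116),(317.8,299.5))]
print(A,B,(A+B)/2,np.linalg.norm(A-B),np.degrees(np.arctan2(*(A-B)[1::-1])))
E
```

```text
[ 0.56571826 -0.27699163  0.022     ] [ 0.41805384 -0.25662845  0.022     ] [ 0.49188605 -0.26681004  0.022     ] 0.14906187242344565 -7.851665833839687
```

```bash
python3 w.py
```

```text
2.15 [ 0.4877 -0.2683  0.1697] [ 0.998 -0.067 -0.     0.   ] [ 0.65  0.23 -0.26  1.7   0.06  1.21 -1.33] 0.052277969750616854 [ 0.7  0.2 -0.6]
```

Emit:
arm_command(
  steps=[
    {"slide": [0.009,0.001,-0.02],"rot": [0,0,0],"grip": 0.6},
    {"slide": [0,0,-0.03],"grip": 0.6},
    {"slide": [0,0,-0.035],"grip": 0.6},
    {"slide": [0,0,-0.03],"grip": 0.6},
    {"slide": [0,0,-0.025],"grip": 0.6},
    {"slide": [0,0,-0.015],"grip": 0.6},
    {"slide": [0,0,-0.006],"grip": 0.6},
    {"slide": [0,0,0],"grip": 0.6},
  ],
)

```text
schema error: expected keys rot, slide, grip
```

Emit:
arm_command(
  steps=[
    {"slide": [0,0,-0.004],"grip": 0.6},
    {"grip": 0.3},
    {"grip": 0},
    {"grip": 0},
    {"grip": 0},
    {"grip": 0},
    {"grip": 0},
    {"grip": 0},
  ],
  newtons=40,
)

```text
schema error: expected keys rot, slide, grip
```

Emit:
arm_command(
  steps=[
    {"slide": [0.009,0.001,-0.02],"rot": [0,0,0],"grip": 0.6},
    {"slide": [0,0,-0.03],"rot": [0,0,0],"grip": 0.6},
    {"slide": [0,0,-0.035],"rot": [0,0,0],"grip": 0.6},
    {"slide": [0,0,-0.03],"rot": [0,0,0],"grip": 0.6},
    {"slide": [0,0,-0.025],"rot": [0,0,0],"grip": 0.6},
    {"slide": [0,0,-0.015],"rot": [0,0,0],"grip": 0.6},
    {"slide": [0,0,-0.006],"rot": [0,0,0],"grip": 0.6},
    {"slide": [0,0,0],"rot": [0,0,0],"grip": 0.6},
  ],
)

```text
time: 3.15
ee_pos: [0.4975, -0.2661, 0.0086]
eef_rot: [0.998, -0.066, 0.0, 0.0]
ft_force: [-0.3, -0.2, -0.0]
width: 0.0522
grip_force: 0.0
```

Emit:
arm_command(
  steps=[
    {"slide": [0,0,-0.004],"rot": [0,0,0],"grip": 0.6},
    {"slide": [0,0,0],"rot": [0,0,0],"grip": 0.3},
    {"slide": [0,0,0],"rot": [0,0,0],"grip": 0},
    {"slide": [0,0,0],"rot": [0,0,0],"grip": 0},
    {"slide": [0,0,0],"rot": [0,0,0],"grip": 0},
    {"slide": [0,0,0],"rot": [0,0,0],"grip": 0},
    {"slide": [0,0,0],"rot": [0,0,0],"grip": 0},
    {"slide": [0,0,0],"rot": [0,0,0],"grip": 0},
  ],
  newtons=40,
)

```text
time: 4.15
ee_pos: [0.4974, -0.2659, 0.0046]
eef_rot: [0.998, -0.066, 0.0, 0.0]
ft_force: [-0.1, -1.0, 2.4]
width: 0.014
grip_force: 40.0
```

Emit:
arm_command(
  steps=[
    {"slide": [0,0,0.02],"rot": [0,0,0],"grip": 0},
    {"slide": [0,0,0.035],"rot": [0,0,0],"grip": 0},
    {"slide": [0,0.01,0.04],"rot": [0,0,0],"grip": 0},
    {"slide": [0,0.025,0.04],"rot": [0,0,-1],"grip": 0},
    {"slide": [0,0.035,0.035],"rot": [0,0,-2],"grip": 0},
    {"slide": [0,0.045,0.025],"rot": [0,0,-2],"grip": 0},
    {"slide": [0,0.045,0.01],"rot": [0,0,-2],"grip": 0},
    {"slide": [0,0.045,0],"rot": [0,0,-2],"grip": 0},
  ],
)

```text
time: 5.15
ee_pos: [0.4973, -0.0595, 0.2101]
eef_rot: [0.989, -0.145, 0.0, 0.0]
ft_force: [0.3, 0.3, -3.6]
width: 0.0138
grip_force: 40.0
```

Emit:
arm_command(
  steps=[
    {"slide": [0.005,0.045,0],"rot": [0,0,0],"grip": 0},
    {"slide": [0.01,0.04,0],"rot": [0,0,0],"grip": 0},
    {"slide": [0.015,0.035,0],"rot": [0,0,0],"grip": 0},
    {"slide": [0.015,0.03,0],"rot": [0,0,0],"grip": 0},
    {"slide": [0.015,0.02,0],"rot": [0,0,0],"grip": 0},
    {"slide": [0.01,0.015,0],"rot": [0,0,0],"grip": 0},
    {"slide": [0,0,0],"rot": [0,0,0],"grip": 0},
    {"slide": [0,0,0],"rot": [0,0,0],"grip": 0},
  ],
)

```text
time: 6.15
ee_pos: [0.5671, 0.1231, 0.2093]
eef_rot: [0.989, -0.145, -0.0, 0.0]
ft_force: [0.9, 0.1, -3.2]
width: 0.0135
grip_force: 40.0
```

```bash
python3 w.py; python3 - <<'E'
from w import *
p=shoot('wrist','w2.png');print(np.round(p['pose'],3).tolist())
print([(d['bbox'],d['conf']) for d in eyes.look_for('adjuster',p)],proj(p,[.538,.2275,.106]),proj(p,[.6205,.2025,.106]))
E
```

```text
6.15 [0.5671 0.1231 0.2093] [ 0.989 -0.145 -0.     0.   ] [ 0.15  0.29 -0.54  1.58  0.15  1.32 -2.27] 0.013457383007078707 [ 0.9  0.1 -3.2]
6.15 [0.5671 0.1231 0.2093] [ 0.989 -0.145 -0.     0.   ] [ 0.15  0.29 -0.54  1.58  0.15  1.32 -2.27] 0.013457383007078707 [ 0.9  0.1 -3.2]
[[-0.286, -0.916, -0.28, 0.644], [-0.958, 0.274, 0.081, 0.1], [0.003, 0.292, -0.956, 0.372], [0.0, 0.0, 0.0, 1.0]]
[([141.2, 137.9, 340.1, 378.4], 0.73)] (np.float64(194.5923530782356), np.float64(310.46790139425246)) (np.float64(183.38057211016954), np.float64(194.1888803971728))
```

View pics/w2.png

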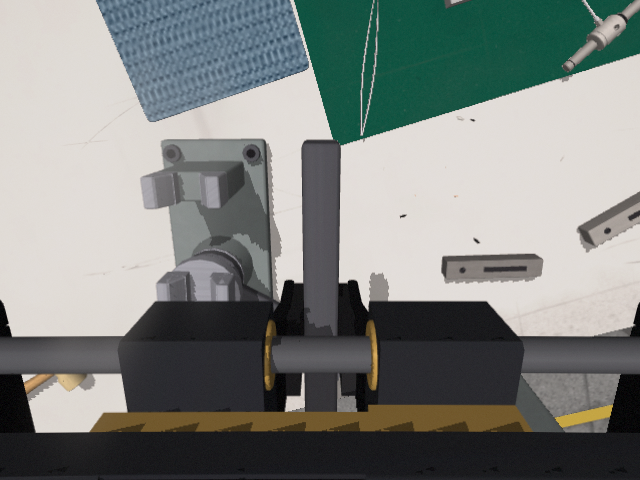

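The wrist view shows the bar held straight (322,142), the post cheeks at (158,190) and (213,190), and the head cheeks near (172,288) and (222,288). I'll crop in for the slot edges.

```bash
python3 - <<'E'
from h import *
a=cv2.imread('pics/w2.png')[150:302,130:282];a=cv2.resize(a,(600,600),interpolation=cv2.INTER_CUBIC);a=cv2.convertScaleAbs(a,alpha=1.5)
for i in range(0,600,40): cv2.line(a,(i,0),(i,6),(0,0,255),1);cv2.line(a,(0,i),(6,i),(0,0,255),1)
cv2.imwrite('pics/c2.png',a)
E
```

```text
(no output)
```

View pics/c2.png

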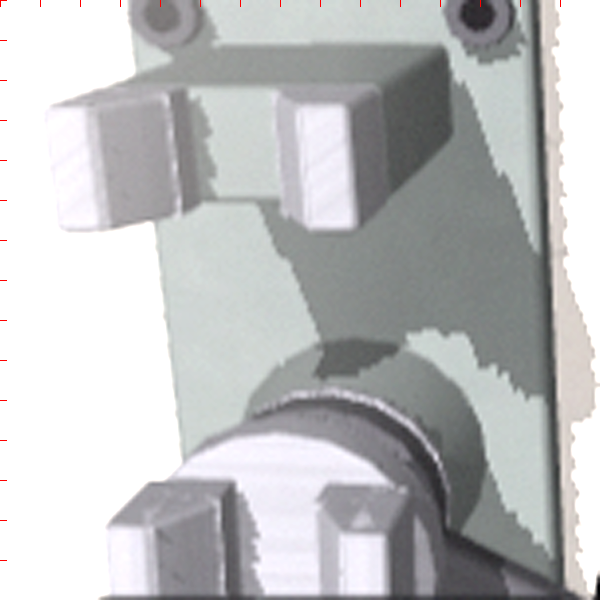

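The post slot's top edges are at crop x 92/293 (far) and 102/308 (near), and the head slot's at 147/340. That gives the centre-line directly.

```bash
python3 - <<'E'
from w import *
p=shoot('wrist')
k=152/600
P=[onz(p,130+k*u-.4,150+k*v-.4,.106)[:2] for u,v in((192.5,101),(205,227),(243.5,525),(252,595))]
print(np.round(P,4))
X=np.array([97,75,20])/1000;P3=np.array(P[:3])
d=P[0]-(P[2]+P[3])/2;th=np.arctan2(d[1],d[0]);print('yaw',np.degrees(th),np.linalg.norm(P[0]-P[2]))
e=np.array([np.cos(th),np.sin(th)]);o=(P3-np.outer(X,e)).mean(0);print('origin',o,'target x52',o+.052*e, 'x47',o+.047*e)
n=np.array([-e[1],e[0]]);print((np.array(P)-o)@n)
# held bar far end and axis, bar top height: tcp z+~.018
for u in(305,338): print(onz(p,u,148,s['ee_pos'][2]+.018))
g=p['pixels'][:,295:350].max(2).astype(int)
for v in(170,230,270): print(v,295+np.where(g[v]<90)[0][[0,-1]])
R=p['pose'];q=s['eef_rot'];print(np.degrees(2*np.arctan2(q[1],q[0])))
E
```

```text
6.25 [0.5672 0.1229 0.2096] [ 0.989 -0.145 -0.     0.   ] [ 0.15  0.29 -0.54  1.58  0.15  1.32 -2.27] 0.013754025252494211 [-0.2 -0.3 -3.5]
[[0.6334 0.2008]
 [0.6128 0.207 ]
 [0.5594 0.2215]
 [0.5459 0.2253]]
yaw -15.663330505539985 0.07690330428711223
origin [0.54025511 0.22706041] target x52 [0.59032408 0.21302123] x47 [0.58550975 0.21437115]
[-0.00016462  0.00031325 -0.00014863 -0.00018061]
[0.63449804 0.1084949  0.22757216]
[0.63115367 0.09732372 0.22757216]
170 [302 339]
230 [303 338]
270 [303 338]
-16.6585821232923
```

Emit:
arm_command(
  steps=[
    {"slide": [0.003,0.01,0],"rot": [0,0,0.7],"grip": 0},
    {"slide": [0.004,0.017,-0.005],"rot": [0,0,0],"grip": 0},
    {"slide": [0.005,0.02,-0.015],"rot": [0,0,0],"grip": 0},
    {"slide": [0.005,0.018,-0.02],"rot": [0,0,0],"grip": 0},
    {"slide": [0.004,0.015,-0.02],"rot": [0,0,0],"grip": 0},
    {"slide": [0.003,0.01,-0.015],"rot": [0,0,0],"grip": 0},
    {"slide": [0,0,-0.007],"rot": [0,0,0],"grip": 0},
    {"slide": [0,0,0],"rot": [0,0,0],"grip": 0},
  ],
)

```text
time: 7.3
ee_pos: [0.5914, 0.2133, 0.1272]
eef_rot: [0.99, -0.139, -0.0, 0.0]
ft_force: [-0.3, 0.0, -3.6]
width: 0.0136
grip_force: 40.0
```

```bash
python3 - <<'E'
from w import *
p=shoot('wrist')
a=p['pixels'][120:345,200:440,::-1];cv2.imwrite('pics/c3.png',cv2.convertScaleAbs(cv2.resize(a,(640,600),interpolation=cv2.INTER_CUBIC),alpha=1.5))
E
python3 w.py
```

```text
7.3 [0.5914 0.2133 0.1272] [ 0.99  -0.139 -0.     0.   ] [-0.    0.46 -0.55  1.54  0.25  1.21 -2.44] 0.013557185710374786 [-0.3  0.  -3.6]
7.35 [0.5917 0.2133 0.1279] [ 0.99  -0.139  0.     0.   ] [-0.    0.46 -0.55  1.54  0.25  1.21 -2.44] 0.01363919070152942 [ 0.5  0.  -3.1]
```

View pics/c3.png

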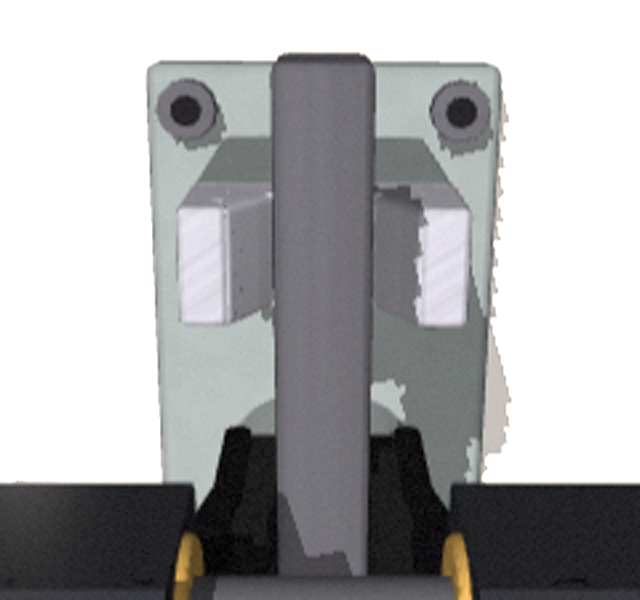

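The bar sits centred over the post slot (bar centre x 323, cheeks 179 to 468) and in line with the base. I'll lower it.

Emit:
arm_command(
  steps=[
    {"slide": [0,0,-0.007],"rot": [0,0,0],"grip": 0},
    {"slide": [0,0,-0.007],"rot": [0,0,0],"grip": 0},
    {"slide": [0,0,-0.006],"rot": [0,0,0],"grip": 0},
    {"slide": [0,0,-0.006],"rot": [0,0,0],"grip": 0},
    {"slide": [0,0,-0.005],"rot": [0,0,0],"grip": 0},
    {"slide": [0,0,-0.005],"rot": [0,0,0],"grip": 0},
    {"slide": [0,0,-0.004],"rot": [0,0,0],"grip": 0},
    {"slide": [0,0,0],"rot": [0,0,0],"grip": 0},
  ],
)

```text
time: 8.35
ee_pos: [0.5913, 0.214, 0.0872]
eef_rot: [0.99, -0.138, -0.0, 0.0]
ft_force: [-0.5, 0.8, -3.0]
width: 0.0138
grip_force: 40.0
```

Emit:
arm_command(
  steps=[
    {"slide": [0,0,-0.0015],"rot": [0,0,0],"grip": 0},
    {"slide": [0,0,-0.001],"rot": [0,0,0],"grip": 0},
    {"slide": [0,0,0],"rot": [0,0,0],"grip": 0},
    {"slide": [0,0,0],"rot": [0,0,0],"grip": 0.2},
    {"slide": [0,0,0],"rot": [0,0,0],"grip": 0.4},
    {"slide": [0,0,0],"rot": [0,0,0],"grip": 0.4},
    {"slide": [0,0,0],"rot": [0,0,0],"grip": 0.4},
    {"slide": [0,0,0],"rot": [0,0,0],"grip": 0.4},
  ],
)

```text
time: 9.35
ee_pos: [0.5914, 0.214, 0.085]
eef_rot: [0.99, -0.138, -0.0, 0.0]
ft_force: [-0.1, 0.4, 0.4]
width: 0.0344
grip_force: 0.0
```

Emit:
arm_command(
  steps=[
    {"slide": [0,0,0.01],"rot": [0,0,0],"grip": 0.4},
    {"slide": [0,0,0.02],"rot": [0,0,0],"grip": 0.4},
    {"slide": [0,0,0.025],"rot": [0,0,0],"grip": 0.4},
    {"slide": [0,0,0.025],"rot": [0,0,0],"grip": 0.4},
    {"slide": [-0.02,-0.01,0.025],"rot": [0,0,0],"grip": 0.4},
    {"slide": [-0.03,-0.015,0.01],"rot": [0,0,0],"grip": 0.4},
    {"slide": [-0.03,-0.015,0],"rot": [0,0,0],"grip": 0.4},
    {"slide": [-0.01,-0.01,0],"rot": [0,0,0],"grip": 0.4},
  ],
)

```text
time: 10.35
ee_pos: [0.5007, 0.1638, 0.2018]
eef_rot: [0.99, -0.138, 0.001, 0.0]
ft_force: [0.4, -0.3, 0.3]
width: 0.0342
grip_force: 0.0
```

```bash
python3 - <<'E'
from w import *
p=shoot('wrist');S=shoot('scene');T=shoot('top')
c=lambda q,x,y,w,h,W,H:cv2.resize(q['pixels'][y:y+h,x:x+w,::-1],(W,H),interpolation=cv2.INTER_CUBIC)
cv2.imwrite('pics/c4.png',cv2.convertScaleAbs(np.hstack([c(p,160,60,320,320,500,500),np.vstack([c(S,200,145,110,92,300,250),c(T,170,205,96,80,300,250)])]),alpha=1.3))
E
python3 w.py
```

```text
10.35 [0.5007 0.1638 0.2018] [ 0.99  -0.138  0.001  0.   ] [ 0.13  0.17 -0.59  1.72  0.1   1.27 -2.33] 0.034218247881056194 [ 0.4 -0.3  0.3]
10.5 [0.5021 0.1637 0.201 ] [ 0.99  -0.139  0.001  0.   ] [ 0.13  0.18 -0.59  1.72  0.1   1.27 -2.33] 0.03486071869271253 [-0.3  0.   1.1]
```

View pics/c4.png

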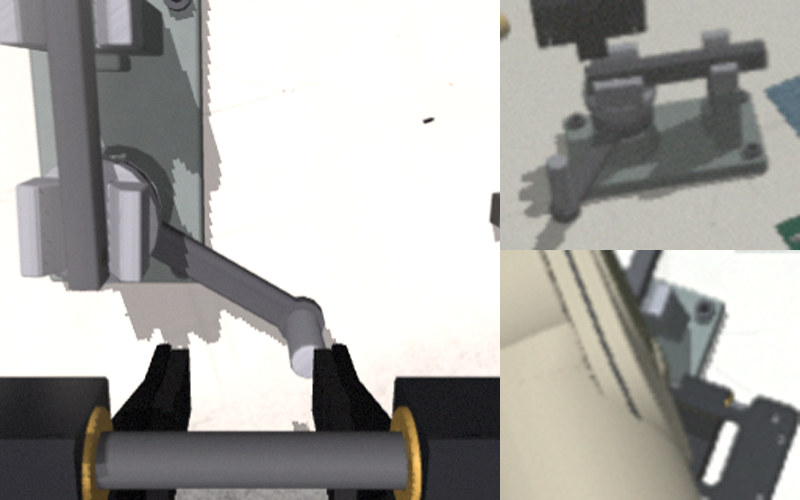

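The bar lies down in both slots (side views, right). The crank pin's top is at crop (303,360), i.e. wrist pixel (354,290).

```bash
python3 - <<'E'
from w import *
p=shoot('wrist');c=onz(p,354,290,.105);print(c)
S=shoot('scene');print(tri((p,354,290),(S,221,203)))
d=c[:2]-[.540,.227];print(np.hypot(*d),np.degrees(np.arctan2(d[1],d[0])))
print([(d['bbox'],round(d['conf'],2)) for d in eyes.look_for('crank_grip',p)])
E
```

```text
10.5 [0.5021 0.1637 0.201 ] [ 0.99  -0.139  0.001  0.   ] [ 0.13  0.18 -0.59  1.72  0.1   1.27 -2.33] 0.03486071869271253 [-0.3  0.   1.1]
[0.45898954 0.15133289 0.105     ]
[0.45809715 0.15205819 0.10560826]
0.110852183220418 -136.95326408646824
[([237.4, 167.4, 369.3, 306.6], 0.6)]
```

Emit:
arm_command(
  steps=[
    {"slide": [-0.006,-0.002,0],"rot": [0,0,8],"grip": 0.6},
    {"slide": [-0.008,-0.002,0],"rot": [0,0,8],"grip": 0.6},
    {"slide": [-0.008,-0.002,0],"rot": [0,0,8],"grip": 0.6},
    {"slide": [-0.008,-0.003,0],"rot": [0,0,8],"grip": 0.6},
    {"slide": [-0.008,-0.003,0],"rot": [0,0,8],"grip": 0.6},
    {"slide": [-0.007,-0.002,0],"rot": [0,0,8],"grip": 0.6},
    {"slide": [0,0,0],"rot": [0,0,8],"grip": 0.6},
    {"slide": [0,0,0],"rot": [0,0,2],"grip": 0.6},
  ],
)

```text
time: 11.65
ee_pos: [0.4567, 0.1505, 0.2]
eef_rot: [0.933, 0.36, -0.0, -0.0]
ft_force: [0.2, 0.7, 0.4]
width: 0.0526
grip_force: 0.0
```

Emit:
arm_command(
  steps=[
    {"slide": [0,0,-0.02],"rot": [0,0,0],"grip": 0.6},
    {"slide": [0,0,-0.03],"rot": [0,0,0],"grip": 0.6},
    {"slide": [0,0,-0.02],"rot": [0,0,0],"grip": 0.6},
    {"slide": [0,0,-0.01],"rot": [0,0,0],"grip": 0.6},
    {"slide": [0,0,0],"rot": [0,0,0],"grip": 0.6},
    {"slide": [0,0,0],"rot": [0,0,0],"grip": 0.6},
    {"slide": [0,0,0],"rot": [0,0,0],"grip": 0.6},
    {"slide": [0,0,0],"rot": [0,0,0],"grip": 0.6},
  ],
)

```text
time: 12.65
ee_pos: [0.4567, 0.1501, 0.1205]
eef_rot: [0.933, 0.359, 0.0, 0.0]
ft_force: [0.9, -0.1, 1.2]
width: 0.0522
grip_force: 0.0
```

```bash
python3 - <<'E'
from w import *
p=shoot('wrist')
a=p['pixels'][150:390,160:480,::-1];cv2.imwrite('pics/c5.png',cv2.convertScaleAbs(cv2.resize(a,(640,480)),alpha=1.4))
E
```

```text
12.65 [0.4567 0.1501 0.1205] [0.933 0.359 0.    0.   ] [ 0.2   0.16 -0.66  1.93  0.11  1.09 -1.33] 0.05218138931189568 [ 0.9 -0.1  1.2]
```

View pics/c5.png

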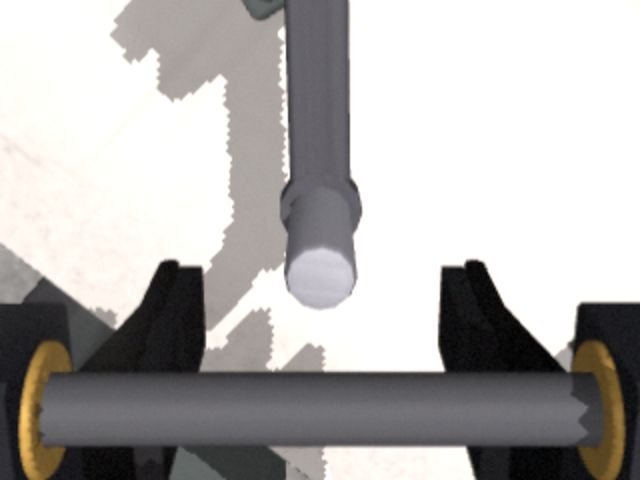

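The pin's top, crop (320,277), is centred between the open fingers, and the spanner lies along the tool's x. I'll go down and narrow the grip.

Emit:
arm_command(
  steps=[
    {"slide": [0,0,-0.015],"rot": [0,0,0],"grip": 0.6},
    {"slide": [0,0,-0.015],"rot": [0,0,0],"grip": 0.6},
    {"slide": [0,0,-0.012],"rot": [0,0,0],"grip": 0.6},
    {"slide": [0,0,-0.008],"rot": [0,0,0],"grip": 0.5},
    {"slide": [0,0,0],"rot": [0,0,0],"grip": 0.4},
    {"slide": [0,0,0],"rot": [0,0,0],"grip": 0.28},
    {"slide": [0,0,0],"rot": [0,0,0],"grip": 0.28},
    {"slide": [0,0,0],"rot": [0,0,0],"grip": 0.28},
  ],
  newtons=10,
)

```text
time: 13.7
ee_pos: [0.4566, 0.1501, 0.0704]
eef_rot: [0.933, 0.359, 0.0, 0.0]
ft_force: [-0.1, 0.3, -1.2]
width: 0.0249
grip_force: 0.0
```

```bash
python3 - <<'E'
from w import *
p=s['ee_pos'][:2];o=np.array([.540,.227]);d=p-o;r=.1145;a0=np.arctan2(d[1],d[0]);print(np.hypot(*d),np.degrees(a0))
P=[o+r*np.array([np.cos(a0-np.radians(3*i)),np.sin(a0-np.radians(3*i))]) for i in range(25)]
P[0]=p
print(np.round(np.diff(P,axis=0)*1000,1).tolist())
E
```

```text
13.7 [0.4566 0.1501 0.0704] [0.933 0.359 0.    0.   ] [ 0.18  0.23 -0.65  1.98  0.16  0.99 -1.38] 0.024897351510964633 [-0.1  0.3 -1.2]
0.11343285249717922 -137.31633513788583
[[-4.7, 3.8], [-3.7, 4.7], [-3.5, 4.9], [-3.2, 5.1], [-2.9, 5.2], [-2.6, 5.4], [-2.4, 5.5], [-2.1, 5.6], [-1.8, 5.7], [-1.5, 5.8], [-1.2, 5.9], [-0.9, 5.9], [-0.5, 6.0], [-0.2, 6.0], [0.1, 6.0], [0.4, 6.0], [0.7, 6.0], [1.0, 5.9], [1.3, 5.8], [1.6, 5.8], [1.9, 5.7], [2.2, 5.6], [2.5, 5.4], [2.8, 5.3]]
```

Emit:
arm_command(
  steps=[
    {"slide": [-0.004,0.004,0],"rot": [0,0,-3],"grip": 0.28},
    {"slide": [-0.0037,0.0047,0],"rot": [0,0,-3],"grip": 0.28},
    {"slide": [-0.0035,0.0049,0],"rot": [0,0,-3],"grip": 0.28},
    {"slide": [-0.0032,0.0051,0],"rot": [0,0,-3],"grip": 0.28},
    {"slide": [-0.0029,0.0052,0],"rot": [0,0,-3],"grip": 0.28},
    {"slide": [-0.0026,0.0054,0],"rot": [0,0,-3],"grip": 0.28},
    {"slide": [-0.0024,0.0055,0],"rot": [0,0,-3],"grip": 0.28},
    {"slide": [-0.0021,0.0056,0],"rot": [0,0,-3],"grip": 0.28},
  ],
)

```text
time: 14.7
ee_pos: [0.4319, 0.1899, 0.0702]
eef_rot: [0.988, 0.156, -0.0, 0.001]
ft_force: [-0.6, -2.6, 0.4]
width: 0.0243
grip_force: 1.1
```

Emit:
arm_command(
  steps=[
    {"slide": [-0.0018,0.0057,0],"rot": [0,0,-3],"grip": 0.28},
    {"slide": [-0.0015,0.0058,0],"rot": [0,0,-3],"grip": 0.28},
    {"slide": [-0.0012,0.0059,0],"rot": [0,0,-3],"grip": 0.28},
    {"slide": [-0.0009,0.0059,0],"rot": [0,0,-3],"grip": 0.28},
    {"slide": [-0.0005,0.006,0],"rot": [0,0,-3],"grip": 0.28},
    {"slide": [-0.0002,0.006,0],"rot": [0,0,-3],"grip": 0.28},
    {"slide": [0.0001,0.006,0],"rot": [0,0,-3],"grip": 0.28},
    {"slide": [0.0004,0.006,0],"rot": [0,0,-3],"grip": 0.28},
  ],
)

```text
time: 15.7
ee_pos: [0.426, 0.2373, 0.07]
eef_rot: [0.999, -0.052, -0.0, 0.001]
ft_force: [-1.6, -1.4, -0.1]
width: 0.0243
grip_force: 1.1
```

Emit:
arm_command(
  steps=[
    {"slide": [0.0005,0.004,0],"rot": [0,0,-2],"grip": 0.28},
    {"slide": [0.0006,0.004,0],"rot": [0,0,-2],"grip": 0.28},
    {"slide": [0.0008,0.0039,0],"rot": [0,0,-2],"grip": 0.28},
    {"slide": [0.0009,0.0039,0],"rot": [0,0,-2],"grip": 0.28},
    {"slide": [0.001,0.0039,0],"rot": [0,0,-2],"grip": 0.28},
    {"slide": [0,0,0],"rot": [0,0,0],"grip": 0.28},
    {"slide": [0,0,0],"rot": [0,0,0],"grip": 0.28},
    {"slide": [0,0,0],"rot": [0,0,0],"grip": 0.28},
  ],
)

```text
time: 16.7
ee_pos: [0.4302, 0.2573, 0.0701]
eef_rot: [0.99, -0.138, 0.0, 0.0]
ft_force: [-0.1, -1.2, -0.1]
width: 0.0243
grip_force: 0.5
```

Emit:
arm_command(
  steps=[
    {"slide": [0.0006,0.0019,0],"rot": [0,0,-1],"grip": 0.28},
    {"slide": [0.0006,0.0019,0],"rot": [0,0,-1],"grip": 0.28},
    {"slide": [0.0006,0.0019,0],"rot": [0,0,-1],"grip": 0.28},
    {"slide": [0.0006,0.0019,0],"rot": [0,0,-1],"grip": 0.28},
    {"slide": [0,0,0],"rot": [0,0,0],"grip": 0.28},
    {"slide": [0,0,0],"rot": [0,0,0],"grip": 0.28},
    {"slide": [0,0,0],"rot": [0,0,0],"grip": 0.28},
    {"slide": [0,0,0],"rot": [0,0,0],"grip": 0.28},
  ],
)

```text
time: 17.7
ee_pos: [0.4327, 0.2649, 0.07]
eef_rot: [0.985, -0.173, -0.0, 0.0]
ft_force: [-1.2, -0.4, -0.3]
width: 0.0248
grip_force: 0.5
```

Emit:
arm_command(
  steps=[
    {"slide": [0.0007,0.0019,0],"rot": [0,0,-1],"grip": 0.28},
    {"slide": [0.0007,0.0019,0],"rot": [0,0,-1],"grip": 0.28},
    {"slide": [0.0007,0.0018,0],"rot": [0,0,-1],"grip": 0.28},
    {"slide": [0.0007,0.0018,0],"rot": [0,0,-1],"grip": 0.28},
    {"slide": [0,0,0],"rot": [0,0,0],"grip": 0.28},
    {"slide": [0,0,0],"rot": [0,0,0],"grip": 0.28},
    {"slide": [0,0,0],"rot": [0,0,0],"grip": 0.28},
    {"slide": [0,0,0],"rot": [0,0,0],"grip": 0.28},
  ],
)

```text
time: 18.7
ee_pos: [0.4354, 0.2724, 0.0701]
eef_rot: [0.978, -0.207, -0.0, -0.0]
ft_force: [-0.7, -1.5, -1.1]
width: 0.0242
grip_force: 0.4
```

Emit:
arm_command(
  steps=[
    {"slide": [0.0008,0.0018,0],"rot": [0,0,-1],"grip": 0.28},
    {"slide": [0.0008,0.0018,0],"rot": [0,0,-1],"grip": 0.28},
    {"slide": [0.0004,0.0009,0],"rot": [0,0,-0.5],"grip": 0.28},
    {"slide": [0,0,0],"rot": [0,0,0],"grip": 0.28},
    {"slide": [0,0,0],"rot": [0,0,0],"grip": 0.28},
    {"slide": [0,0,0],"rot": [0,0,0],"grip": 0.28},
    {"slide": [0,0,0],"rot": [0,0,0],"grip": 0.28},
    {"slide": [0,0,0],"rot": [0,0,0],"grip": 0.28},
  ],
)

```text
time: 19.7
ee_pos: [0.437, 0.2754, 0.0699]
eef_rot: [0.974, -0.229, -0.001, 0.001]
ft_force: [-3.4, -6.4, 5.4]
width: 0.0241
grip_force: 3.9
```

The force has risen to about 9 N, so the nut is tight. I'll open, lift clear and check.

Emit:
arm_command(
  steps=[
    {"slide": [-0.001,-0.0025,0],"rot": [0,0,0],"grip": 0.4},
    {"slide": [0,0,0],"rot": [0,0,0],"grip": 0.5},
    {"slide": [0,0,0],"rot": [0,0,0],"grip": 0.5},
    {"slide": [0,0,0.015],"rot": [0,0,0],"grip": 0.5},
    {"slide": [0,0,0.03],"rot": [0,0,0],"grip": 0.5},
    {"slide": [0,0,0.04],"rot": [0,0,0],"grip": 0.5},
    {"slide": [0,0,0.04],"rot": [0,0,0],"grip": 0.5},
    {"slide": [0,0,0.02],"rot": [0,0,0],"grip": 0.5},
  ],
)

```text
time: 20.7
ee_pos: [0.437, 0.2751, 0.2181]
eef_rot: [0.974, -0.228, 0.0, -0.002]
ft_force: [0.1, 0.7, 0.1]
width: 0.0434
grip_force: 0.0
```

Emit:
arm_command(
  steps=[
    {"slide": [0.02,-0.02,0],"rot": [0,0,3],"grip": 0.5},
    {"slide": [0.02,-0.03,0],"rot": [0,0,3],"grip": 0.5},
    {"slide": [0.01,-0.03,0],"rot": [0,0,3],"grip": 0.5},
    {"slide": [0,-0.02,0],"rot": [0,0,3],"grip": 0.5},
    {"slide": [0,-0.01,0],"rot": [0,0,0],"grip": 0.5},
    {"slide": [0,0,0],"rot": [0,0,0],"grip": 0.5},
    {"slide": [0,0,0],"rot": [0,0,0],"grip": 0.5},
    {"slide": [0,0,0],"rot": [0,0,0],"grip": 0.5},
  ],
)

```text
time: 21.7
ee_pos: [0.4863, 0.1653, 0.2151]
eef_rot: [0.992, -0.125, 0.0, 0.0]
ft_force: [-0.5, -0.5, 0.0]
width: 0.0434
grip_force: 0.0
```

```bash
python3 - <<'E'
from w import *
p=shoot('wrist');S=shoot('scene')
c=lambda q,x,y,w,h,W,H:cv2.resize(q['pixels'][y:y+h,x:x+w,::-1],(W,H),interpolation=cv2.INTER_CUBIC)
cv2.imwrite('pics/c6.png',cv2.convertScaleAbs(np.hstack([c(p,0,60,300,300,400,400),c(S,190,140,120,120,400,400)]),alpha=1.3))
E
```

```text
21.7 [0.4863 0.1653 0.2151] [ 0.992 -0.125  0.     0.   ] [-1.27  0.1   0.91  1.8  -0.08  1.28 -2.15] 0.04343019016190231 [-0.5 -0.5  0. ]
```

View pics/c6.png

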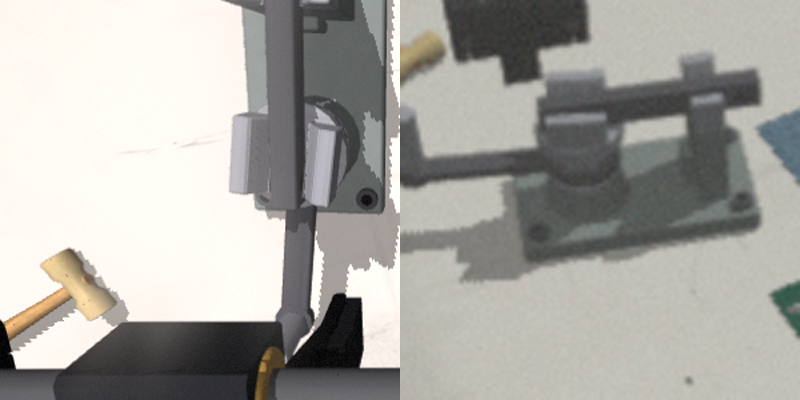

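The bar still lies down in both slots (wrist crop 285,150). The head is only slightly turned, the crank has swung round to crop (293,320), and the gripper is clear.

```bash
python3 -c "
from bench import order;print(order.close_job())"
```

```text
the job is handed in; nothing more can be done
None
```

I laid the holding bar in both slots, swung the crank clockwise until the nut came up tight (force rose to about 8 N), lifted the gripper clear and handed the job in at about 22 s; the last pictures showed the bar still seated and the screw only slightly turned, but no verdict came back.

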